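Run a ratcheted vial turntable back to its stop

TASK

The vial turntable has been indexed too far. Swing its holding pawl up off the ratchet teeth and right over onto its rest, then turn the table backwards (anticlockwise seen from above) by its black crank knob until the red lug meets the rubber buffer, and press it home gently by feel, with about 8 N held on the buffer for a moment and never more than 11 N. Leave it resting against the buffer, swing the pawl back down into the teeth, never force the table back against a lowered pawl, and leave the other things on the bench where they are.

Things in the scene. Friction and masses are not known exactly. Their poses are not given: they have to be found in the camera images.
- turntable_base: fixed grey base plate of the turntable, 235 x 262 x 10 mm. Origin: on the table's upright turning axis, at worktop level. Its -y axis points from the turning axis to the pawl; z up. Azimuths below are in this frame, anticlockwise from +x. At nominal home the crank knob is at azimuth 150 degrees; true home is within 0.18 rad of that, and the start is 0.8 to 1.3 rad clockwise of it.
- rotor: white disc 200 mm across, top 34 mm up, on an upright axis (origin, worktop level; 0.2 N m friction, stays where left). 12 saw teeth on its rim, 82 to 99 mm from the axis, 10 mm high: the lowered pawl lets it turn clockwise from above, and jams it anticlockwise (backwards). Carries 4 fixed vials (tops 95 mm up, to 59 mm from the axis), the crank and, on the rim, the red lug.
- crank_knob (a point): middle of the black upright crank knob on the disc, 118 mm above the worktop: a freely spinning round grip 20 mm thick and 48 mm high (92 to 140 mm above the worktop), 75 mm from the turning axis, on a 14 mm steel post.
- pawl: holding pawl: steel nose with a steel lever and red ball fixed to it. Origin: its level pivot, 125 mm from the turning axis, 75 mm up. x points to the turning axis and z up when fully down; z tilts 0 to 0.3 rad with the nose in the teeth, 1.5 rad on its rest (limits 0, 1.5). Moved by its weight (90 g; under 1 N at the ball): past centre, about 0.7 rad, it falls over by itself, either way.
- pawl_knob (a point): centre of the red ball, 18 mm across, 68 mm from the pawl's pivot on a 7 mm lever. Nose fully down: 81 mm from the turning axis, 127 mm above the worktop (lever leaning inwards); on its rest: 174 mm from the axis, 122 mm up; midway over the pivot, 143 mm up. The bracket's cheeks reach 90 mm up. Push the ball with closed fingers from either side, or pinch it.
- stop: steel bracket with brass screw and black rubber buffer, fixed on the base. Origin: at azimuth 10 degrees, 114 mm from the axis, 14 mm below the buffer face's centre at mid setting; +y is the lug's way in. The screw is set up to 20 mm further out or back; this is not given and must be felt. Sprung at 4 N per mm over 6 mm and damped, so meet it slowly; let go, the disc stays resting on it.
- black_tape: bystander: roll of black tape lying flat, 58 x 56 x 19 mm, origin under its middle
- spanner: bystander: open-ended spanner lying flat, 28 x 161 x 6 mm, origin under its middle
- spare_vial: bystander: small vial with a blue cap standing on the worktop, 28 x 28 x 60 mm, origin under its middle
- blue_cap: bystander: loose blue bottle cap, 53 x 53 x 25 mm, origin under its middle

How it is judged:
By the outcome, as a careful person would: the job done as asked, in the order asked, and still so for the second after the job is handed in, with the robot touching nothing.
It also fails if it takes over 69 s, if anything falls off the work surface, if the arm or the gripper's body presses on something with over 40 N, if the wrist force passes 120 N, or if a joint passes its speed limit or range.

ROBOT

A 7-joint arm with a two-finger parallel gripper is mounted at the origin on a cart in front of the work surface, level with it; the furniture and walls round the work are solid. World frame = base frame: x ahead of the robot, y to its left, z up, the work surface at z = 0. Lengths are in m, angles in rad, forces in N, time in s.
With the tool pointing down it reaches from about 0.425 to 0.8 m from the base axis. Payload 8.3 kg.
Tool frame: the origin (TCP) lies at the very end of the fingers, on their centre line; the grasp point (between the pads) lies 19 mm behind it; z points along the fingers, y is the line along which they close (so a half turn about z gives the same grasp; the last joint's range is limited). The gripper opens to 85 mm and grips with 20 to 120 N. Pads are 22 mm wide; open, the fingers measure 114 mm over their backs; the gripper's body (76 mm by 85 mm) begins 54 mm behind the grasp point. The pads swing forward as they close: fully open they stand 13 mm farther back than shut.
Start: joints at [1.245, 0.383, 0.016, 1.37, -0.006, 1.388, -0.046], TCP at [0.162, -0.604, 0.201] pointing down, gripper open.
Joint ranges: [-2.95, 2.95], [-0.25, 2.06], [-1.52, 1.56], [0.18, 2.33], [-1.44, 4.58], [0.02, 2.06], [-3.01, 3.01]. Speed limits (rad/s): [2.39, 2.39, 3.01, 3.01, 3.14, 3.14, 3.14].

INTERFACE

Orientations are given as a unit quaternion [x, y, z, w].
In Python, from workcell import get_obs, eyes, arm gives the robot as it stands.
- The arm moves only by the tool jog_arm, never from a script. Its argument "rows" is a list of rows, each a list of 7 numbers: the turn, a rotation vector about the tool's x, y, z each as a share of 4 degrees, from -1 to 1, then the shift along the tool's x, y, z each as a share of 0.02 m, from -1 to 1, then the gripper command: -1 is shut, 1 is fully open, values between are in proportion. In form: [[rx, ry, rz, tx, ty, tz, claw], ...]. A call has 1 to 12 rows; each row shifts and turns the commanded pose from where the row before left it, along the tool's axes as they then stand; what a row does not reach is not made up. A row lasts 1/12 s, in which the tool goes at most 41.7 mm and 7.16 degrees, less where a joint would pass 70% of its speed; a pose out of reach is approached as far as the arm can. A call with a number of a shift or a turn outside -1 to 1 is refused whole. A call with a gripper value outside its range is refused whole. The fingers move at their own pace and stop on an object; the grip force is fixed at half the most. Time passes only in rows, so rows that do not move let the fingers close. It gives the time, the measured TCP pose, the force, the opening and the grip force at its end, in the units of the state.
- get_obs(): the state, without advancing time (a new reading comes with each control period).
- eyes.capture(name): name is "scene" or "top"; returns the picture (480x640x3 uint8, red, green, blue); there is no depth.
- eyes.camera_model(name): a dict with "fx", "fy", "cx", "cy" (pixels), "D" ([k1, k2, p1, p2, k3] as OpenCV has them; the pictures are not rectified), "rvec" (rotation vector, rad) and "tvec" (3), from world to camera coordinates, as OpenCV has them. Camera axes: x right, y down, z forward; pixel columns grow to the right and rows downward; lengths in m; the calibration is good to about 2 mm. A picture is of the moment at which its call begins. camera_model takes no time and is no camera call.
- arm.job_done(): hands the job in; it is judged then, once.
Trained networks look in the newest picture that a camera, given by its name, has taken for a name from the list of things; names that differ only in an ending like _2 or _b are one class to them, and where a whole thing is asked for, a point or a joint stands for the part that bears it (a point fixed in the world has none). Each returns a list of dicts, best first, with "score" (0 to 1); they miss things now and then, are a little off and sometimes report something else, mostly with a low value. They report only what shows in the picture. A call takes as long as a camera call.
- eyes.look_for(camera, query): "pixel" ([row, column] in pixels, amid what is visible of it).
- eyes.regions_of(camera, query): "region" (480x640 bool, what is visible of it) and "pixel" ([row, column] in pixels, amid what is visible of it).
The state is a dict: "time_s": time; "qpos": joint angles; "joint_velocities": joint speeds; "tau": joint torques, N m; "position": TCP position; "orientation": TCP orientation; "contact_force": force on the tool from outside, world axes, zero at the start; "ft_torque": the same for the moment, N m; "grip_width": finger opening in m; "gripper_force": force on a finger pad.
Only numpy, scipy, OpenCV 4.12 (cv2) and the standard library are available. Lean on these libraries where they do the work, as an engineer would, in place of code of your own. Each camera call takes 0.05 s, during which the arm holds its last target. There are 200 camera calls.

## Working session

There is one attempt and no reset: what is moved stays moved. The work goes in short steps, Python scripts to look and compute and a tool call to move; the robot and the scene stay as the last step left them, time stands still between calls to the robot, and variables do not carry over. Pictures are saved under pics/ and viewed, at most 10 in all, crops included, and the job is handed in when it is done.

Besides the shell and the picture viewer there is one more tool, called after "Call:" by a JSON object that holds its "method" and its "body". jog_arm: Moves the arm, as the interface text tells. Shift numbers are shares of 0.02 m and turn numbers shares of 4 degrees, none past 1 either way. Its arguments: {"type":"object","properties":{"rows":{"type":"array"}},"required":["rows"]}

```bash
mkdir -p pics; ls; cat > h.py <<'E'
import numpy as np, cv2
from workcell import get_obs, eyes, arm
def cm(n):
    m=eyes.camera_model(n); K=np.array([[m['fx'],0,m['cx']],[0,m['fy'],m['cy']],[0,0,1.]])
    return K,np.array(m['D'],float),np.array(m['rvec'],float).reshape(3,1),np.array(m['tvec'],float).reshape(3,1)
def ray(n,px):
    K,D,r,t=cm(n); R=cv2.Rodrigues(r)[0]
    u=cv2.undistortPoints(np.array([[[px[1],px[0]]]],float),K,D)[0,0]
    return (-R.T@t).ravel(), R.T@np.array([u[0],u[1],1.])
def at_z(n,px,z):
    o,d=ray(n,px); return o+d*(z-o[2])/d[2]
def tri(p1,p2):
    (o1,d1),(o2,d2)=ray('scene',p1),ray('top',p2)
    d1/=np.linalg.norm(d1); d2/=np.linalg.norm(d2)
    s=np.linalg.lstsq(np.c_[d1,-d2],o2-o1,rcond=None)[0]
    a,b=o1+s[0]*d1,o2+s[1]*d2
    return (a+b)/2,np.linalg.norm(a-b)
def proj(n,P):
    K,D,r,t=cm(n); return cv2.projectPoints(np.atleast_2d(P).astype(float),r,t,K,D)[0][:,0,::-1]
E
python3 - <<'E'
from h import *
for n in('scene','top'):
    cv2.imwrite(f'pics/{n}0.png',eyes.capture(n)[:,:,::-1])
np.set_printoptions(precision=3,suppress=True)
o=get_obs(); print(o['time_s'],o['position'],o['orientation'],o['contact_force'],o['grip_width'])
for q in('crank_knob','pawl_knob','stop','pawl','rotor','turntable_base','black_tape','spanner','spare_vial','blue_cap'):
    f={n:eyes.look_for(n,q)[:2] for n in('scene','top')}
    for n in f: print(q,n,[(np.round(x['pixel']),round(x['score'],2)) for x in f[n]])
    if f['scene'] and f['top']: print('   ',*tri(f['scene'][0]['pixel'],f['top'][0]['pixel']))
print(get_obs()['time_s'])
E
```

```text
pics
0.1 [ 0.162 -0.603  0.201] [ 0.991  0.131 -0.    -0.001] [-0.472  0.708 -0.245] 0.08551847153549867
crank_knob scene [(array([263., 297.]), 0.79), (array([219., 320.]), 0.31)]
crank_knob top [(array([231., 305.]), 0.89), (array([218., 346.]), 0.48)]
    [ 0.549 -0.059  0.03 ] 0.007655862666212801
pawl_knob scene [(array([218., 317.]), 0.72)]
pawl_knob top [(array([172., 433.]), 0.35)]
    [ 0.707 -0.374 -0.016] 0.015030674485573967
stop scene [(array([271., 240.]), 0.51)]
stop top [(array([190., 269.]), 0.68)]
    [0.643 0.024 0.024] 0.0026577796115949508
pawl scene [(array([220., 323.]), 0.61), (array([265., 297.]), 0.43)]
pawl top [(array([218., 351.]), 0.68)]
    [ 0.566 -0.169  0.09 ] 0.01464993640532445
rotor scene [(array([265., 298.]), 0.62), (array([265., 300.]), 0.2)]
rotor top [(array([227., 308.]), 0.62)]
    [ 0.557 -0.07   0.02 ] 0.0007574571700610609
turntable_base scene [(array([266., 303.]), 0.75)]
turntable_base top [(array([226., 319.]), 0.88)]
    [ 0.562 -0.094  0.002] 0.0023696168793249342
black_tape scene [(array([267., 300.]), 0.63), (array([366., 275.]), 0.56)]
black_tape top [(array([288., 184.]), 0.54)]
    [0.398 0.167 0.177] 0.04242814356452952
spanner scene [(array([230., 378.]), 0.5)]
spanner top [(array([250., 436.]), 0.7)]
    [ 0.514 -0.379 -0.007] 0.013538517981072995
spare_vial scene [(array([240., 419.]), 0.61)]
spare_vial top [(array([306., 406.]), 0.63), (array([226., 320.]), 0.58)]
    [ 0.373 -0.304  0.029] 0.0014050511414140095
blue_cap scene [(array([206., 323.]), 0.62)]
blue_cap top [(array([172., 432.]), 0.72)]
    [ 0.691 -0.364  0.029] 0.0026713296907355136
1.1
```

```bash
python3 - <<'E'
from h import *
a=cv2.imread('pics/top0.png')[130:290,220:420]; cv2.imwrite('pics/topc.png',cv2.resize(a,None,fx=3.7,fy=3.7,interpolation=3))
a=cv2.imread('pics/scene0.png')[170:350,200:420]; cv2.imwrite('pics/scenec.png',cv2.resize(a,None,fx=3.3,fy=3.3,interpolation=3))
E
```

```text
(no output)
```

View pics/topc.png

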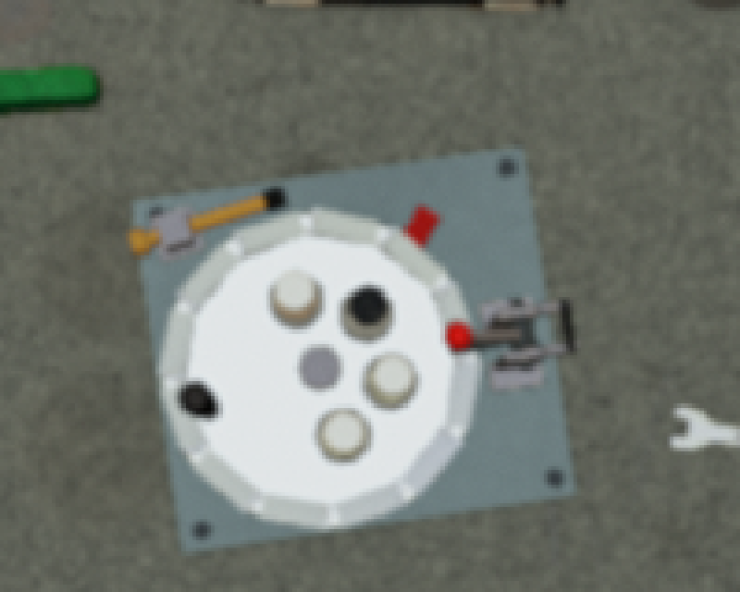

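View pics/scenec.png

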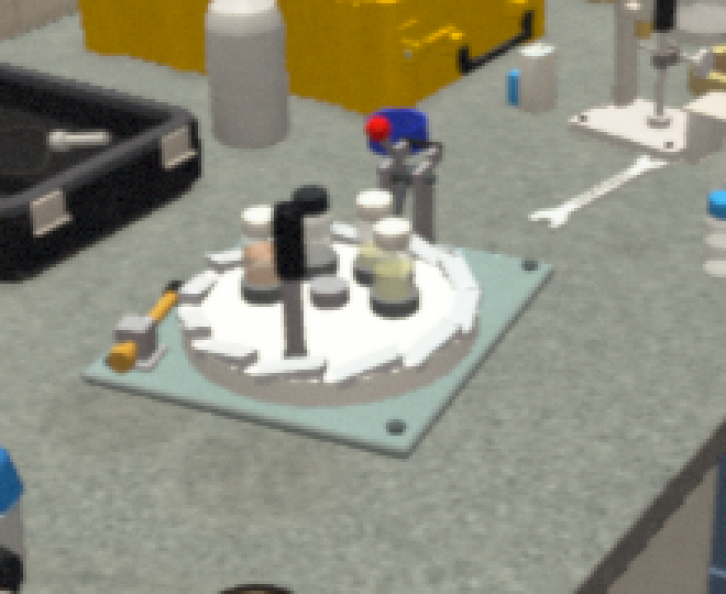

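```bash
python3 - <<'E'
from h import *
np.set_printoptions(precision=4,suppress=True)
T=lambda x,y:(130+y/3.7-.5,220+x/3.7-.5); S=lambda x,y:(170+y/3.3-.5,200+x/3.3-.5)
ball=tri(S(379,128),T(459,336)); print('ball',*ball)
print('ball z.127',at_z('top',T(459,336),.127))
print('crank',*tri(S(291,205),T(196,394)),at_z('top',T(196,394),.14))
# base corners z=.01 top
c=np.array([at_z('top',T(*p),.01)for p in((133,200),(524,150),(575,494),(182,551))]); print(c,[np.linalg.norm(c[i]-c[i-1])for i in range(4)])
hub=at_z('top',T(319,367),.044);print('hub',hub)
# rim circle at z~.034-.044
P=np.array([at_z('top',T(*p),.044)[:2]for p in((160,370),(312,208),(330,527),(478,340),(180,456),(448,452))])
A=np.c_[2*P,np.ones(len(P))];x=np.linalg.lstsq(A,(P**2).sum(1),rcond=None)[0];print('rim',x[:2],np.sqrt(x[2]+x[:2]@x[:2]))
print('lug',at_z('top',T(423,225),.04),'buffer',at_z('top',T(274,198),.04),'screw',at_z('top',T(138,240),.04))
print(proj('top',[[.55,-.08,0],[.65,-.08,0]]))
E
```

```text
ball [ 0.5632 -0.146   0.1271] 0.00024560548205894764
ball z.127 [ 0.5631 -0.1461  0.127 ]
crank [0.525  0.0036 0.1389] 0.0031509900284653193 [0.5262 0.0045 0.14  ]
[[ 0.66    0.0583  0.01  ]
 [ 0.6976 -0.1958  0.01  ]
 [ 0.4733 -0.2309  0.01  ]
 [ 0.4333  0.0221  0.01  ]] [np.float64(0.2296006121698907), np.float64(0.2568697894860429), np.float64(0.22695145181527124), np.float64(0.2561250071065596)]
hub [ 0.5504 -0.0644  0.044 ]
rim [ 0.5507 -0.0634] 0.10034943569212383
lug [ 0.6419 -0.1287  0.04  ] buffer [ 0.6575 -0.0342  0.04  ] screw [0.6293 0.051  0.04  ]
[[230.4161 312.3386]
 [189.3263 312.946 ]]
```

```bash
cat >> h.py <<'E'
from scipy.spatial.transform import Rotation as Rn
def plan(target,yaw,n,claw=-1,dp=2):
    """rows from the present pose to target (world) with tool-x yaw (deg), tool down"""
    o=get_obs(); p=np.array(o['position']); R=Rn.from_quat(o['orientation']).as_matrix()
    y0=np.degrees(np.arctan2(R[1,0],R[0,0])); dy=(yaw-y0+180)%360-180; rows=[]
    tgt=np.array(target); p=p.copy(); y=y0
    print('yaw',round(y0,2),'tilt z',R[:,2].round(4))
    for i in range(n):
        s=(tgt-p)/(n-i); d=(yaw-y0 if 0 else dy)/n
        c,q=np.cos(np.radians(y)),np.sin(np.radians(y))
        M=np.array([[c,q,0],[q,-c,0],[0,0,-1]])
        sh=np.round(M.T@s/.02,dp); r=round(-d/4,dp)
        rows.append([0,0,r,*sh.tolist(),claw]); p=p+M@sh*.02; y-=r*4
    print(*rows,sep=',\n'); return rows
def st():
    o=get_obs(); R=Rn.from_quat(o['orientation']).as_matrix()
    print('t',round(o['time_s'],2),'p',np.round(o['position'],4),'yaw',round(np.degrees(np.arctan2(R[1,0],R[0,0])),2),'F',np.round(o['contact_force'],2),'w',round(o['grip_width'],4))
E
python3 - <<'E'
from h import *
plan([.558,-.114,.2],98.5,36)
E
```

```text
yaw 15.06 tilt z [ 0.e+00  1.e-04 -1.e+00]
[0, 0, np.float64(-0.58), 0.71, -0.51, 0.0, -1],
[0, 0, np.float64(-0.58), 0.73, -0.48, 0.0, -1],
[0, 0, np.float64(-0.58), 0.75, -0.46, 0.0, -1],
[0, 0, np.float64(-0.58), 0.76, -0.42, 0.0, -1],
[0, 0, np.float64(-0.58), 0.78, -0.39, 0.0, -1],
[0, 0, np.float64(-0.58), 0.8, -0.36, 0.0, -1],
[0, 0, np.float64(-0.58), 0.81, -0.33, 0.0, -1],
[0, 0, np.float64(-0.58), 0.82, -0.3, 0.0, -1],
[0, 0, np.float64(-0.58), 0.83, -0.26, 0.0, -1],
[0, 0, np.float64(-0.58), 0.84, -0.23, 0.0, -1],
[0, 0, np.float64(-0.58), 0.85, -0.19, 0.0, -1],
[0, 0, np.float64(-0.58), 0.86, -0.16, 0.0, -1],
[0, 0, np.float64(-0.58), 0.87, -0.12, 0.0, -1],
[0, 0, np.float64(-0.58), 0.87, -0.09, 0.0, -1],
[0, 0, np.float64(-0.58), 0.87, -0.05, 0.0, -1],
[0, 0, np.float64(-0.58), 0.87, -0.02, 0.0, -1],
[0, 0, np.float64(-0.58), 0.87, 0.02, 0.0, -1],
[0, 0, np.float64(-0.58), 0.87, 0.05, 0.0, -1],
[0, 0, np.float64(-0.58), 0.87, 0.09, 0.0, -1],
[0, 0, np.float64(-0.58), 0.87, 0.12, 0.0, -1],
[0, 0, np.float64(-0.58), 0.86, 0.16, 0.0, -1],
[0, 0, np.float64(-0.58), 0.85, 0.19, 0.0, -1],
[0, 0, np.float64(-0.58), 0.85, 0.23, 0.01, -1],
[0, 0, np.float64(-0.58), 0.84, 0.26, 0.0, -1],
[0, 0, np.float64(-0.58), 0.82, 0.29, 0.01, -1],
[0, 0, np.float64(-0.58), 0.81, 0.33, 0.0, -1],
[0, 0, np.float64(-0.58), 0.8, 0.36, 0.01, -1],
[0, 0, np.float64(-0.58), 0.78, 0.39, 0.0, -1],
[0, 0, np.float64(-0.58), 0.77, 0.42, 0.01, -1],
[0, 0, np.float64(-0.58), 0.75, 0.45, 0.0, -1],
[0, 0, np.float64(-0.58), 0.73, 0.48, 0.01, -1],
[0, 0, np.float64(-0.58), 0.71, 0.51, 0.0, -1],
[0, 0, np.float64(-0.58), 0.69, 0.54, 0.01, -1],
[0, 0, np.float64(-0.58), 0.66, 0.57, 0.0, -1],
[0, 0, np.float64(-0.58), 0.64, 0.6, 0.01, -1],
[0, 0, np.float64(-0.58), 0.61, 0.63, 0.0, -1]
```

Call:
{"method": "jog_arm", "body": {"rows": [[0, 0, -0.58, 0.71, -0.51, 0, -1], [0, 0, -0.58, 0.73, -0.48, 0, -1], [0, 0, -0.58, 0.75, -0.46, 0, -1], [0, 0, -0.58, 0.76, -0.42, 0, -1], [0, 0, -0.58, 0.78, -0.39, 0, -1], [0, 0, -0.58, 0.8, -0.36, 0, -1], [0, 0, -0.58, 0.81, -0.33, 0, -1], [0, 0, -0.58, 0.82, -0.3, 0, -1], [0, 0, -0.58, 0.83, -0.26, 0, -1], [0, 0, -0.58, 0.84, -0.23, 0, -1], [0, 0, -0.58, 0.85, -0.19, 0, -1], [0, 0, -0.58, 0.86, -0.16, 0, -1]]}}

```text
time_s: 2.1
position: [0.2953, -0.4392, 0.2015]
orientation: [0.93, 0.368, 0.0, 0.0]
contact_force: [-0.2, 0.1, -0.4]
grip_width: -0.0001
gripper_force: 0.0
```

Call:
{"method": "jog_arm", "body": {"rows": [[0, 0, -0.58, 0.87, -0.12, 0, -1], [0, 0, -0.58, 0.87, -0.09, 0, -1], [0, 0, -0.58, 0.87, -0.05, 0, -1], [0, 0, -0.58, 0.87, -0.02, 0, -1], [0, 0, -0.58, 0.87, 0.02, 0, -1], [0, 0, -0.58, 0.87, 0.05, 0, -1], [0, 0, -0.58, 0.87, 0.09, 0, -1], [0, 0, -0.58, 0.87, 0.12, 0, -1], [0, 0, -0.58, 0.86, 0.16, 0, -1], [0, 0, -0.58, 0.85, 0.19, 0, -1], [0, 0, -0.58, 0.85, 0.23, 0, -1], [0, 0, -0.58, 0.84, 0.26, 0, -1]]}}

```text
time_s: 3.1
position: [0.4273, -0.276, 0.2015]
orientation: [0.814, 0.58, 0.0, 0.0]
contact_force: [0.4, -1.0, -0.2]
grip_width: 0.0002
gripper_force: 0.0
```

Call:
{"method": "jog_arm", "body": {"rows": [[0, 0, -0.58, 0.82, 0.29, 0, -1], [0, 0, -0.58, 0.81, 0.33, 0, -1], [0, 0, -0.58, 0.8, 0.36, 0, -1], [0, 0, -0.58, 0.78, 0.39, 0, -1], [0, 0, -0.58, 0.77, 0.42, 0, -1], [0, 0, -0.58, 0.75, 0.45, 0, -1], [0, 0, -0.58, 0.73, 0.48, 0, -1], [0, 0, -0.58, 0.71, 0.51, 0, -1], [0, 0, -0.58, 0.69, 0.54, 0, -1], [0, 0, -0.58, 0.66, 0.57, 0, -1], [0, 0, -0.58, 0.64, 0.6, 0, -1], [0, 0, -0.58, 0.61, 0.63, 0, -1]]}}

```text
time_s: 4.1
position: [0.5592, -0.1127, 0.2015]
orientation: [0.651, 0.759, 0.0, -0.0]
contact_force: [0.4, -0.5, 0.5]
grip_width: 0.0001
gripper_force: 0.0
```

```bash
python3 - <<'E'
from h import *
st(); print(np.round(get_obs()['qpos'],2)); plan([.558,-.114,.112],98.5,6)
E
```

```text
t 4.1 p [ 0.5592 -0.1127  0.2015] yaw 98.81 F [ 0.38 -0.54  0.48] w 0.0001
[ 0.57  0.31 -0.54  1.51  0.16  1.37  0.17]
yaw 98.81 tilt z [ 0.e+00  1.e-04 -1.e+00]
[0, 0, np.float64(0.01), -0.01, -0.01, 0.75, -1],
[0, 0, np.float64(0.01), -0.01, -0.01, 0.74, -1],
[0, 0, np.float64(0.01), -0.01, -0.01, 0.75, -1],
[0, 0, np.float64(0.01), -0.01, -0.01, 0.74, -1],
[0, 0, np.float64(0.01), -0.01, -0.01, 0.75, -1],
[0, 0, np.float64(0.01), -0.01, -0.02, 0.74, -1]
```

Call:
{"method": "jog_arm", "body": {"rows": [[0, 0, 0, 0, 0, 0.75, -1], [0, 0, 0, 0, 0, 0.75, -1], [0, 0, 0, 0, 0, 0.75, -1], [0, 0, 0, 0, 0, 0.75, -1], [0, 0, 0, 0, 0, 0.75, -1], [0, 0, 0, 0, 0, 0.7, -1], [0, 0, 0, 0, 0, 0, -1], [0, 0, 0, -0.3, 0, 0, -1], [0, 0, 0, -0.3, 0, 0, -1], [0, 0, 0, -0.25, 0, 0, -1], [0, 0, 0, -0.25, 0, 0, -1], [0, 0, 0, -0.25, 0, 0, -1]]}}

```text
time_s: 5.1
position: [0.5626, -0.1418, 0.1132]
orientation: [0.652, 0.758, 0.0, 0.001]
contact_force: [-0.2, 0.6, 0.4]
grip_width: -0.0001
gripper_force: 0.0
```

Call:
{"method": "jog_arm", "body": {"rows": [[0, 0, 0, -0.25, 0, 0, -1], [0, 0, 0, -0.25, 0, 0, -1], [0, 0, 0, -0.25, 0, 0, -1], [0, 0, 0, -0.25, 0, 0, -1]]}}

```text
time_s: 5.43
position: [0.5652, -0.1611, 0.1126]
orientation: [0.652, 0.758, 0.0, 0.0]
contact_force: [0.3, 0.1, 0.4]
grip_width: 0.0001
gripper_force: 0.0
```

```bash
python3 - <<'E'
from h import *
st()
a=eyes.capture('scene')[150:320,220:420]; cv2.imwrite('pics/s1.png',cv2.resize(a,None,fx=3.5,fy=3.5,interpolation=2)[:,:,::-1])
E
```

```text
t 5.43 p [ 0.5652 -0.1611  0.1126] yaw 98.58 F [0.32 0.07 0.39] w 0.0001
```

View pics/s1.png

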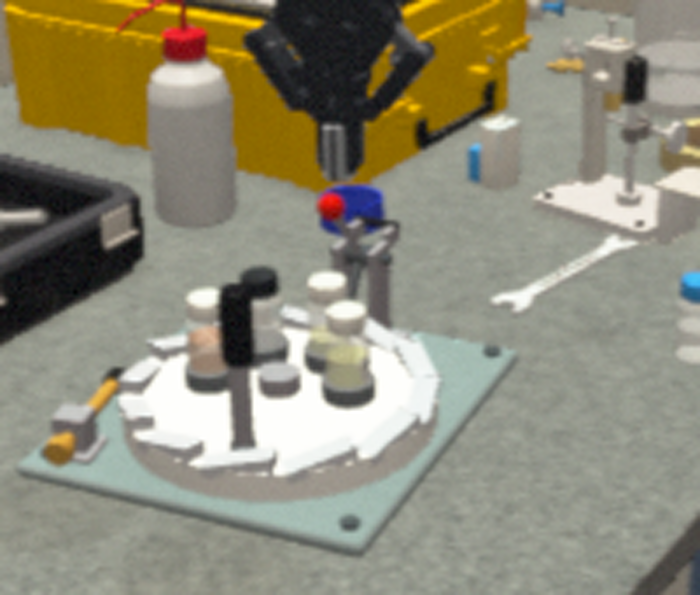

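```bash
python3 - <<'E'
from h import *
np.set_printoptions(precision=4,suppress=True)
p=np.array(get_obs()['position']); 
for n in('scene','top'):
    q=proj(n,[p]);o,_=ray(n,q[0]); print(n,q,'cam at',o)
print((proj('scene',[p])[0]-[150,220])*3.5)
a=eyes.capture('top')[130:290,220:420]; cv2.imwrite('pics/t1.png',cv2.resize(a,None,fx=3.7,fy=3.7,interpolation=2)[:,:,::-1])
E
```

```text
scene [[211.6832 317.9894]] cam at [-0.018   0.6705  0.5405]
top [[220.1619 350.5751]] cam at [ 0.4643 -0.0746  1.12  ]
[215.8911 342.9627]
```

View pics/t1.png

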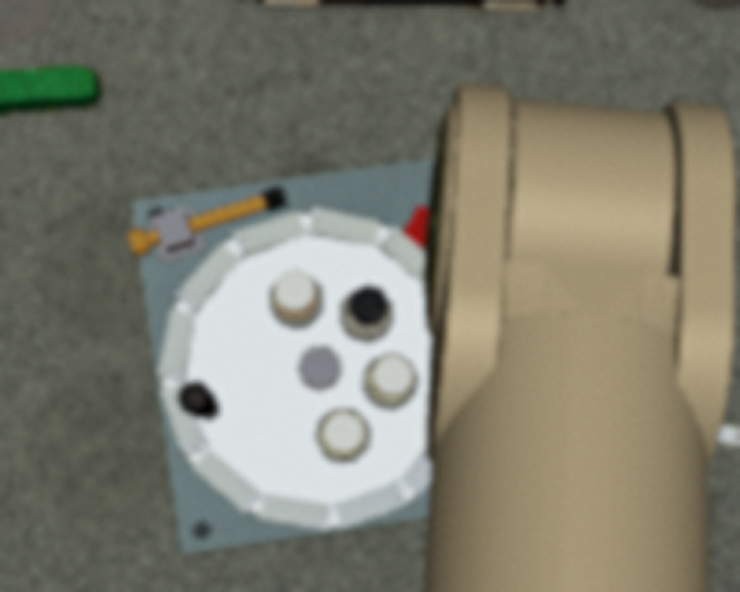

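```bash
python3 - <<'E'
from h import *
np.set_printoptions(precision=1,suppress=True)
p=np.array(get_obs()['position']); C=lambda P:((proj('scene',P)-[150,220])*3.5)[:,::-1]
u=np.array([.148,-.989,0])
print('tip +z 0,10,20,30',C([p+[0,0,d] for d in(0,.01,.02,.03)]))
print('pushed ball',C([[.568,-.181,.143]]),'orig',C([[.563,-.146,.127]]))
print('tip from start pose z',C([p+[0,0,.024]]), C([p+[0,0,.073],p+[0,0,.019]]))
import json; o=get_obs(); print(o['qpos'],o['grip_width'])
im=eyes.capture('scene'); r=im[140:240,270:360].astype(int)
for n in('pawl_knob','pawl'):
    print(n,[(x['pixel'],x['score']) for x in eyes.look_for('scene',n)[:2]])
cv2.imwrite('pics/s2.png',cv2.resize(im[150:230,285:365],None,fx=7,fy=7,interpolation=2)[:,:,::-1])
E
```

```text
tip +z 0,10,20,30 [[342.6 216.2]
 [342.1 202. ]
 [341.7 187.8]
 [341.3 173.4]]
pushed ball [[354.  162.6]] orig [[330.6 204.2]]
tip from start pose z [[341.6 182. ]] [[339.4 110.2]
 [341.8 189.2]]
[ 0.6  0.4 -0.5  1.6  0.2  1.2  0.2] -0.00017419875606163512
pawl_knob [([216.4, 319.1], 0.54)]
pawl []
```

View pics/s2.png

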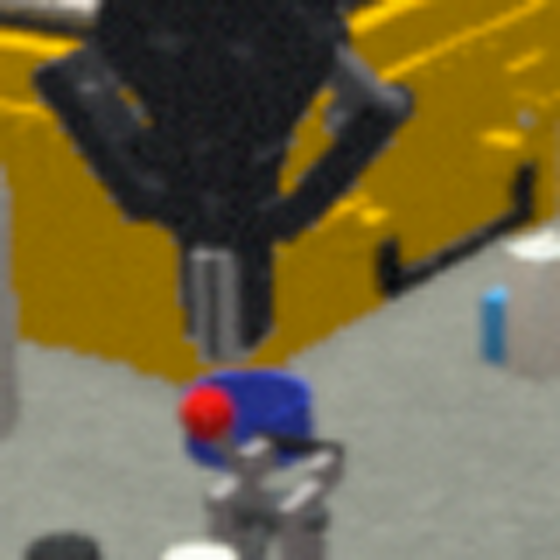

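Call:
{"method": "jog_arm", "body": {"rows": [[0, 0, 0, 0, 0, -0.5, -1], [0, 0, 0, 0.6, 0, 0, -1], [0, 0, 0, 0.7, 0, 0, -1], [0, 0, 0, 0.7, 0, 0, -1], [0, 0, 0, 0.5, 0, 0, -1], [0, 0, 0, 0, 0, 0.5, -1], [0, 0, 0, 0, 0, 0.55, -1], [0, 0, 0, 0, 0, 0, -1]]}}

```text
time_s: 6.35
position: [0.5558, -0.1114, 0.0983]
orientation: [0.652, 0.758, -0.001, -0.002]
contact_force: [-0.5, -1.6, -0.8]
grip_width: -0.0002
gripper_force: 0.0
```

```bash
python3 - <<'E'
from h import *
np.set_printoptions(precision=1,suppress=True)
st(); p=np.array(get_obs()['position'])
im=eyes.capture('scene'); print('crop tip +0,12,24',((proj('scene',[p,p+[0,0,.012],p+[0,0,.024]])-[150,270])*5)[:,::-1])
cv2.imwrite('pics/s3.png',cv2.resize(im[150:260,270:380],None,fx=5,fy=5,interpolation=2)[:,:,::-1])
E
```

```text
t 6.35 p [ 0.6 -0.1  0.1] yaw 98.57 F [-0.5 -1.6 -0.8] w -0.0002
crop tip +0,12,24 [[193.3 380.5]
 [192.4 355.8]
 [191.4 330.8]]
```

View pics/s3.png

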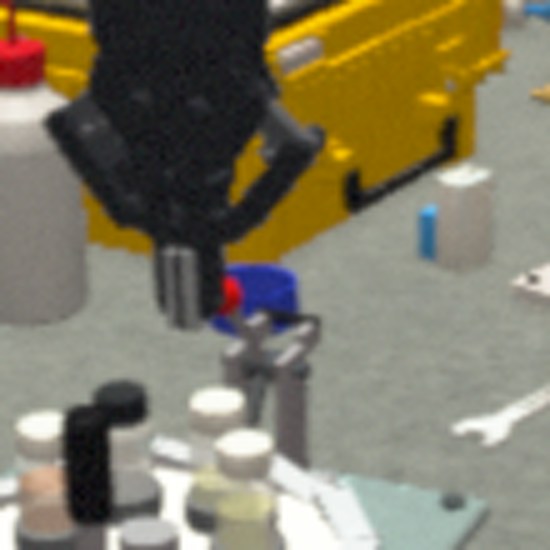

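Call:
{"method": "jog_arm", "body": {"rows": [[0, 0, 0, 0, 0, 0.4, -1], [0, 0, 0, 0, 0, 0.35, -1], [0, 0, 0, 0, 0, 0, -1], [0, 0, 0, -0.3, 0, 0, -1], [0, 0, 0, -0.3, 0, 0, -1], [0, 0, 0, -0.25, 0, 0, -1], [0, 0, 0, -0.25, 0, 0, -1], [0, 0, 0, -0.25, 0, 0, -1], [0, 0, 0, -0.25, 0, 0, -1]]}}

```text
time_s: 7.15
position: [0.5627, -0.1434, 0.0868]
orientation: [0.652, 0.758, 0.0, 0.0]
contact_force: [-0.8, 0.9, 1.1]
grip_width: -0.0001
gripper_force: 0.5
```

```bash
python3 - <<'E'
from h import *
np.set_printoptions(precision=1,suppress=True)
st()
def red(n):
    im=eyes.capture(n).astype(int); m=(im[:,:,0]>120)&(im[:,:,1]<60)&(im[:,:,2]<60)
    k,l,s,c=cv2.connectedComponentsWithStats(m.astype('uint8'))
    return [(c[i][::-1].round(1).tolist(),int(s[i,4])) for i in range(1,k) if s[i,4]>5]
print(red('scene'),proj('scene',[[.563,-.146,.127],[.565,-.160,.138],[.568,-.181,.143]]))
E
```

```text
t 7.15 p [ 0.6 -0.1  0.1] yaw 98.57 F [-0.8  0.9  1.1] w -0.0001
[([38.5, 23.4], 88), ([111.1, 277.9], 7), ([119.7, 277.1], 47), ([149.2, 267.5], 8), ([161.7, 272.6], 106), ([185.6, 63.5], 797), ([228.1, 466.8], 35), ([380.1, 249.7], 15)] [[208.3 314.5]
 [201.6 317.1]
 [196.4 321.1]]
```

Call:
{"method": "jog_arm", "body": {"rows": [[0, 0, 0, -0.25, 0, 0, -1], [0, 0, 0, -0.25, 0, 0, -1], [0, 0, 0, -0.25, 0, 0, -1], [0, 0, 0, -0.25, 0, 0, -1], [0, 0, 0, -0.25, 0, 0, -1], [0, 0, 0, -0.25, 0, 0, -1], [0, 0, 0, -0.25, 0, 0, -1], [0, 0, 0, -0.25, 0, 0, -1], [0, 0, 0, -0.25, 0, 0, -1], [0, 0, 0, 0, 0, 0, -1], [0, 0, 0, 0, 0, 0, -1]]}}

```text
time_s: 8.12
position: [0.5691, -0.1876, 0.0864]
orientation: [0.652, 0.758, 0.0, -0.0]
contact_force: [-0.1, -0.1, -0.4]
grip_width: -0.0002
gripper_force: 0.0
```

```bash
python3 - <<'E'
from h import *
np.set_printoptions(precision=3,suppress=True)
st()
im=eyes.capture('scene'); cv2.imwrite('pics/s4.png',cv2.resize(im[150:260,270:380],None,fx=5,fy=5,interpolation=2)[:,:,::-1])
E
```

```text
t 8.12 p [ 0.569 -0.188  0.086] yaw 98.54 F [-0.1  -0.11 -0.43] w -0.0002
```

View pics/s4.png

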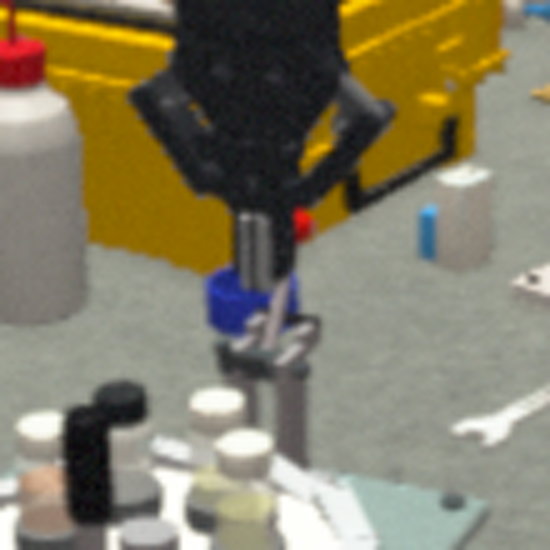

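```bash
python3 - <<'E'
from h import *
np.set_printoptions(precision=3,suppress=True)
print(proj('scene',[[.576,-.2366,.122],[.572,-.207,.14]])); st()
plan([.575,-.185,.18],98.5,5); 
E
```

```text
[[196.818 331.507]
 [193.878 325.967]]
t 8.17 p [ 0.569 -0.187  0.086] yaw 98.58 F [-0.08 -0.54 -0.43] w -0.0001
yaw 98.58 tilt z [ 0.  0. -1.]
[0, 0, np.float64(0.0), 0.01, 0.06, -0.94, -1],
[0, 0, np.float64(0.0), 0.01, 0.06, -0.93, -1],
[0, 0, np.float64(0.0), 0.01, 0.06, -0.94, -1],
[0, 0, np.float64(0.0), 0.01, 0.06, -0.93, -1],
[0, 0, np.float64(0.0), 0.02, 0.06, -0.94, -1]
```

```bash
python3 - <<'E' | sed 's/np.float64(\([-0-9.]*\))/\1/'
from h import *
import h
o=get_obs
rows=plan([.5574,.0168,.15],110,16)
E
```

```text
yaw 98.58 tilt z [ 1.e-04  3.e-04 -1.e+00]
[0, 0, -0.18, 0.64, 0.06, -0.2, -1],
[0, 0, -0.18, 0.63, 0.07, -0.2, -1],
[0, 0, -0.18, 0.63, 0.07, -0.2, -1],
[0, 0, -0.18, 0.63, 0.08, -0.2, -1],
[0, 0, -0.18, 0.63, 0.09, -0.2, -1],
[0, 0, -0.18, 0.63, 0.1, -0.2, -1],
[0, 0, -0.18, 0.63, 0.11, -0.2, -1],
[0, 0, -0.18, 0.63, 0.11, -0.2, -1],
[0, 0, -0.18, 0.63, 0.12, -0.2, -1],
[0, 0, -0.18, 0.63, 0.13, -0.2, -1],
[0, 0, -0.18, 0.62, 0.14, -0.2, -1],
[0, 0, -0.18, 0.62, 0.15, -0.2, -1],
[0, 0, -0.18, 0.62, 0.15, -0.19, -1],
[0, 0, -0.18, 0.62, 0.16, -0.2, -1],
[0, 0, -0.18, 0.62, 0.17, -0.19, -1],
[0, 0, -0.18, 0.61, 0.18, -0.2, -1]
```

Rise first, then traverse.

Call:
{"method": "jog_arm", "body": {"rows": [[0, 0, 0, 0, 0, -0.8, -1], [0, 0, 0, 0, 0, -0.8, -1], [0, 0, 0, 0, 0, -0.8, -1], [0, 0, 0, 0, 0, -0.8, -1], [0, 0, -0.18, 0.64, 0.06, 0, -1], [0, 0, -0.18, 0.63, 0.07, 0, -1], [0, 0, -0.18, 0.63, 0.07, 0, -1], [0, 0, -0.18, 0.63, 0.08, 0, -1], [0, 0, -0.18, 0.63, 0.09, 0, -1], [0, 0, -0.18, 0.63, 0.1, 0, -1], [0, 0, -0.18, 0.63, 0.11, 0, -1], [0, 0, -0.18, 0.63, 0.11, 0, -1]]}}

```text
time_s: 9.17
position: [0.563, -0.0839, 0.1503]
orientation: [0.613, 0.79, -0.0, -0.0]
contact_force: [0.4, 0.8, 0.4]
grip_width: 0.0001
gripper_force: 0.0
```

Call:
{"method": "jog_arm", "body": {"rows": [[0, 0, -0.18, 0.63, 0.12, 0, -1], [0, 0, -0.18, 0.63, 0.13, 0, -1], [0, 0, -0.18, 0.62, 0.14, 0, -1], [0, 0, -0.18, 0.62, 0.15, 0, -1], [0, 0, -0.18, 0.62, 0.15, 0, -1], [0, 0, -0.18, 0.62, 0.16, 0, -1], [0, 0, -0.18, 0.62, 0.17, 0, -1], [0, 0, -0.18, 0.61, 0.18, 0, -1], [0, 0, 0, 0, 0, 0, -1]]}}

```text
time_s: 9.92
position: [0.5571, 0.0208, 0.1508]
orientation: [0.571, 0.821, 0.001, -0.0]
contact_force: [-0.4, 0.2, 0.1]
grip_width: -0.0003
gripper_force: 0.0
```

```bash
python3 - <<'E' | sed 's/np.float64(\([-0-9.]*\))/\1/'
from h import *
st()
plan([.5574,.0168,.079],110,5)
im=eyes.capture('scene')
m=(im[...,0]>120)&(im[...,1]<60)&(im[...,2]<60); m[:, :300]=0; m[:180]=0; m[230:]=0
print(np.argwhere(m).mean(0), m.sum())
E
```

```text
t 9.92 p [0.5571 0.0208 0.1508] yaw 110.41 F [-0.4   0.18  0.11] w -0.0003
yaw 110.41 tilt z [ 3.0e-04  1.6e-03 -1.0e+00]
[0, 0, 0.02, -0.04, -0.01, 0.72, -1],
[0, 0, 0.02, -0.04, -0.01, 0.72, -1],
[0, 0, 0.02, -0.04, -0.01, 0.72, -1],
[0, 0, 0.02, -0.04, -0.01, 0.71, -1],
[0, 0, 0.02, -0.03, -0.01, 0.72, -1]
[207.71428571 414.4       ] 70
```

Call:
{"method": "jog_arm", "body": {"rows": [[0, 0, 0, -0.04, 0, 0.72, -1], [0, 0, 0, -0.04, 0, 0.72, -1], [0, 0, 0, -0.04, 0, 0.72, -1], [0, 0, 0, -0.04, 0, 0.72, -1], [0, 0, 0, -0.04, 0, 0.72, -1], [0, 0, 0, 0, 0, 0, -1], [0, 0, 0, 0, 0, 0, -1]]}}

```text
time_s: 10.55
position: [0.5583, 0.012, 0.078]
orientation: [0.573, 0.819, -0.001, -0.001]
contact_force: [-0.0, 0.5, 0.6]
grip_width: 0.0002
gripper_force: 0.0
```

```bash
python3 - <<'E'
from h import *
st(); im=eyes.capture('scene'); cv2.imwrite('pics/s5.png',cv2.resize(im[160:310,220:400],None,fx=4,fy=4,interpolation=2)[:,:,::-1])
E
```

```text
t 10.55 p [0.5583 0.012  0.078 ] yaw 110.03 F [-0.02  0.45  0.63] w 0.0002
```

View pics/s5.png

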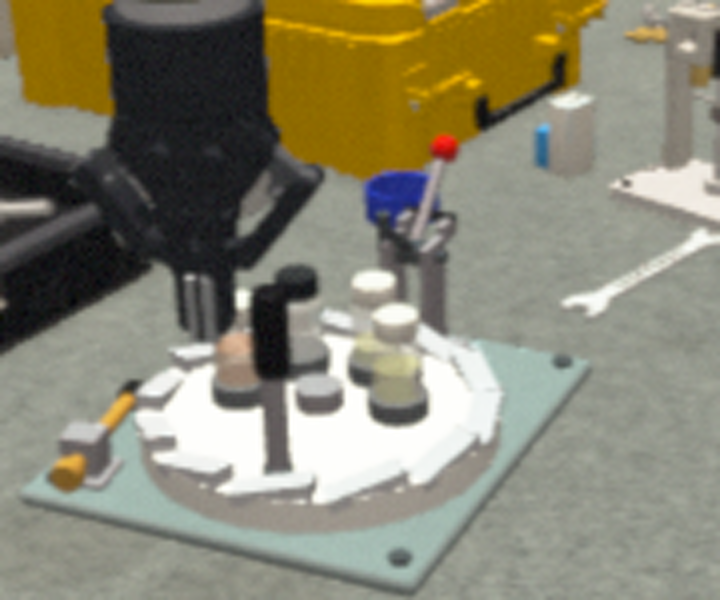

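Call:
{"method": "jog_arm", "body": {"rows": [[0, 0, 0, 0.12, -0.11, 0, -1], [0, 0, 0, 0.12, -0.11, 0, -1], [0, 0, 0, 0, -0.11, 0, -1], [0, 0, 0, 0, -0.11, 0, -1], [0, 0, -0.5, 0.04, -0.13, 0, -1], [0, 0, -0.5, 0.04, -0.13, 0, -1], [0, 0, -0.5, 0.04, -0.13, 0, -1], [0, 0, -0.5, 0.04, -0.13, 0, -1]]}}

```text
time_s: 11.27
position: [0.5386, 0.0137, 0.0791]
orientation: [0.513, 0.858, 0.001, 0.001]
contact_force: [2.4, 1.5, -1.3]
grip_width: -0.0
gripper_force: 1.5
```

```bash
cat >> h.py <<'E'
C=np.array([.5505,-.0645])
def feel():
    o=get_obs(); R=Rn.from_quat(o['orientation']).as_matrix(); f=R.T@np.array(o['contact_force'])
    p=np.array(o['position'])[:2]-C; x=R[:2,0]; y=R[:2,1]
    print('t',round(o['time_s'],2),'z',round(o['position'][2],4),'yaw',round(np.degrees(np.arctan2(x[1],x[0])),2),
      'rad %.1f tan %.1f mm'%(1e3*p@x,1e3*p@y),'Ftool',f.round(2),'Fbuf',round((f[1]*.075-.2)/.114,2))
E
python3 -c "from h import *; feel()"
```

```text
t 11.27 z 0.0791 yaw 118.22 rad 74.5 tan 26.5 mm Ftool [0.15 2.83 1.32] Fbuf 0.1
```

Call:
{"method": "jog_arm", "body": {"rows": [[0, 0, -0.5, 0.04, -0.13, 0, -1], [0, 0, -0.5, 0.04, -0.13, 0, -1], [0, 0, -0.5, 0.04, -0.13, 0, -1], [0, 0, -0.5, 0.04, -0.13, 0, -1], [0, 0, -0.5, 0.04, -0.13, 0, -1], [0, 0, -0.5, 0.04, -0.13, 0, -1], [0, 0, -0.5, 0.04, -0.13, 0, -1], [0, 0, -0.5, 0.04, -0.13, 0, -1], [0, 0, -0.5, 0.04, -0.13, 0, -1]]}}

```text
time_s: 12.02
position: [0.5154, 0.0061, 0.0791]
orientation: [0.373, 0.928, 0.001, 0.001]
contact_force: [1.8, 2.1, 0.0]
grip_width: -0.0001
gripper_force: 1.5
```

```bash
python3 - <<'E'
from h import *
feel()
im=eyes.capture('top'); cv2.imwrite('pics/t2.png',cv2.resize(im[150:280,230:400],None,fx=4,fy=4,interpolation=2)[:,:,::-1])
E
```

```text
t 12.02 z 0.0791 yaw 136.24 rad 74.2 tan 26.7 mm Ftool [ 0.15  2.78 -0.  ] Fbuf 0.08
```

View pics/t2.png

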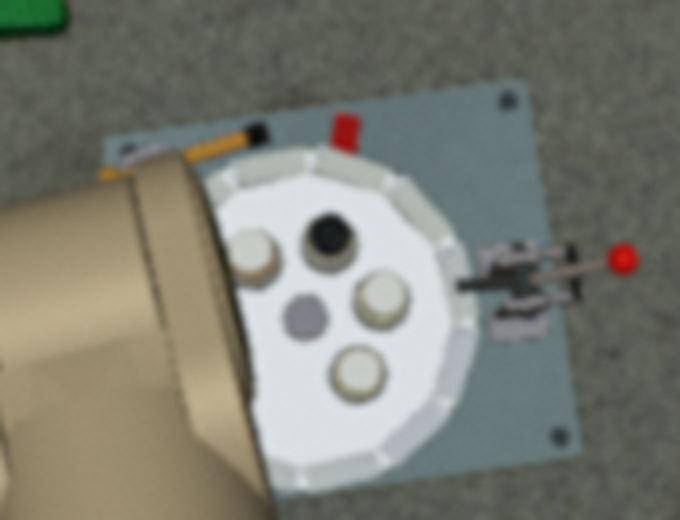

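Call:
{"method": "jog_arm", "body": {"rows": [[0, 0, -0.5, 0.04, -0.13, 0, -1], [0, 0, -0.5, 0.04, -0.13, 0, -1], [0, 0, -0.5, 0.04, -0.13, 0, -1], [0, 0, -0.5, 0.04, -0.13, 0, -1], [0, 0, -0.5, 0.04, -0.13, 0, -1], [0, 0, -0.5, 0.04, -0.13, 0, -1], [0, 0, -0.2, 0.016, -0.052, 0, -1], [0, 0, -0.1, 0.008, -0.026, 0, -1]]}}

```text
time_s: 12.73
position: [0.5006, -0.0046, 0.079]
orientation: [0.265, 0.964, 0.0, 0.001]
contact_force: [1.4, 2.7, 1.5]
grip_width: 0.0001
gripper_force: 1.4
```

Call:
{"method": "jog_arm", "body": {"rows": [[0, 0, -0.1, 0.008, -0.026, 0, -1], [0, 0, -0.1, 0.008, -0.026, 0, -1], [0, 0, -0.1, 0.008, -0.026, 0, -1], [0, 0, -0.1, 0.008, -0.026, 0, -1], [0, 0, -0.1, 0.008, -0.026, 0, -1]]}}

```text
time_s: 13.15
position: [0.4984, -0.0066, 0.0786]
orientation: [0.248, 0.969, 0.0, 0.0]
contact_force: [1.4, 2.1, 2.2]
grip_width: 0.0
gripper_force: 1.4
```

```bash
python3 -c "from h import *; feel()"
```

```text
t 13.15 z 0.0786 yaw 151.33 rad 73.5 tan 25.8 mm Ftool [-0.22  2.57 -2.17] Fbuf -0.06
```

Call:
{"method": "jog_arm", "body": {"rows": [[0, 0, -0.05, 0.004, -0.013, 0, -1], [0, 0, -0.05, 0.004, -0.013, 0, -1], [0, 0, -0.05, 0.004, -0.013, 0, -1], [0, 0, -0.05, 0.004, -0.013, 0, -1], [0, 0, -0.05, 0.004, -0.013, 0, -1]]}}

```text
time_s: 13.57
position: [0.4973, -0.0076, 0.0785]
orientation: [0.239, 0.971, 0.0, 0.0]
contact_force: [1.7, 2.2, 2.3]
grip_width: -0.0002
gripper_force: 1.4
```

```bash
python3 -c "from h import *; feel()"
```

```text
t 13.57 z 0.0785 yaw 152.32 rad 73.6 tan 25.6 mm Ftool [-0.5   2.75 -2.27] Fbuf 0.05
```

Call:
{"method": "jog_arm", "body": {"rows": [[0, 0, -0.05, 0.004, -0.013, 0, -1], [0, 0, -0.05, 0.004, -0.013, 0, -1], [0, 0, -0.05, 0.004, -0.013, 0, -1], [0, 0, -0.05, 0.004, -0.013, 0, -1], [0, 0, -0.05, 0.004, -0.013, 0, -1]]}}

```text
time_s: 13.98
position: [0.4963, -0.0086, 0.0785]
orientation: [0.231, 0.973, 0.0, -0.0]
contact_force: [1.4, 1.5, 2.8]
grip_width: -0.0006
gripper_force: 1.4
```

Call:
{"method": "jog_arm", "body": {"rows": [[0, 0, -0.05, 0.004, -0.013, 0, -1], [0, 0, -0.05, 0.004, -0.013, 0, -1], [0, 0, -0.05, 0.004, -0.013, 0, -1], [0, 0, -0.05, 0.004, -0.013, 0, -1]]}}

```text
time_s: 14.32
position: [0.4955, -0.0094, 0.0785]
orientation: [0.224, 0.975, 0.0, 0.0]
contact_force: [1.6, 1.8, 2.8]
grip_width: 0.0001
gripper_force: 1.4
```

Call:
{"method": "jog_arm", "body": {"rows": [[0, 0, -0.05, 0.004, -0.013, 0, -1], [0, 0, -0.05, 0.004, -0.013, 0, -1], [0, 0, -0.05, 0.004, -0.013, 0, -1], [0, 0, -0.05, 0.004, -0.013, 0, -1]]}}

```text
time_s: 14.65
position: [0.4949, -0.01, 0.0786]
orientation: [0.217, 0.976, 0.0, 0.0]
contact_force: [1.3, 3.7, 3.4]
grip_width: 0.0001
gripper_force: 2.0
```

Call:
{"method": "jog_arm", "body": {"rows": [[0, 0, -0.025, 0.002, -0.006, 0, -1], [0, 0, -0.025, 0.002, -0.006, 0, -1], [0, 0, -0.025, 0.002, -0.006, 0, -1]]}}

```text
time_s: 14.9
position: [0.4948, -0.0101, 0.0786]
orientation: [0.215, 0.977, 0.0, 0.0]
contact_force: [2.3, 4.6, 2.4]
grip_width: -0.0002
gripper_force: 2.5
```

```bash
python3 -c "from h import *; feel()"
```

```text
t 14.9 z 0.0786 yaw 155.23 rad 73.4 tan 26.0 mm Ftool [-0.13  5.14 -2.4 ] Fbuf 1.63
```

Call:
{"method": "jog_arm", "body": {"rows": [[0, 0, -0.015, 0.001, -0.006, 0, -1], [0, 0, -0.015, 0.001, -0.006, 0, -1], [0, 0, -0.015, 0.001, -0.006, 0, -1], [0, 0, -0.015, 0.001, -0.006, 0, -1], [0, 0, -0.015, 0.001, -0.006, 0, -1], [0, 0, -0.015, 0.001, -0.006, 0, -1]]}}

```text
time_s: 15.4
position: [0.4945, -0.0103, 0.0786]
orientation: [0.211, 0.977, 0.001, 0.0]
contact_force: [3.4, 6.2, 1.0]
grip_width: 0.0004
gripper_force: 3.3
```

```bash
python3 -c "from h import *; feel()"
```

```text
t 15.4 z 0.0786 yaw 155.61 rad 73.4 tan 26.2 mm Ftool [-0.57  7.02 -0.99] Fbuf 2.86
```

Call:
{"method": "jog_arm", "body": {"rows": [[0, 0, 0, 0, -0.007, 0, -1], [0, 0, 0, 0, -0.007, 0, -1], [0, 0, 0, 0, -0.007, 0, -1], [0, 0, 0, 0, -0.007, 0, -1], [0, 0, 0, 0, -0.007, 0, -1], [0, 0, 0, 0, -0.007, 0, -1], [0, 0, 0, 0, -0.007, 0, -1], [0, 0, 0, 0, -0.007, 0, -1], [0, 0, 0, 0, -0.007, 0, -1], [0, 0, 0, 0, -0.007, 0, -1]]}}

```text
time_s: 16.23
position: [0.4942, -0.0107, 0.0787]
orientation: [0.211, 0.977, 0.001, 0.0]
contact_force: [3.9, 8.0, -0.0]
grip_width: -0.0001
gripper_force: 4.6
```

```bash
python3 -c "from h import *; feel()"
```

```text
t 16.23 z 0.0787 yaw 155.64 rad 73.5 tan 25.7 mm Ftool [-0.24  8.85  0.05] Fbuf 4.07
```

Call:
{"method": "jog_arm", "body": {"rows": [[0, 0, 0, 0, -0.01, 0, -1], [0, 0, 0, 0, -0.01, 0, -1], [0, 0, 0, 0, -0.01, 0, -1], [0, 0, 0, 0, -0.01, 0, -1], [0, 0, 0, 0, -0.01, 0, -1], [0, 0, 0, 0, -0.01, 0, -1], [0, 0, 0, 0, -0.01, 0, -1], [0, 0, 0, 0, -0.01, 0, -1], [0, 0, 0, 0, -0.01, 0, -1], [0, 0, 0, 0, -0.01, 0, -1]]}}

```text
time_s: 17.07
position: [0.4937, -0.0112, 0.0788]
orientation: [0.21, 0.978, 0.002, 0.001]
contact_force: [4.7, 10.9, -1.7]
grip_width: 0.0004
gripper_force: 6.6
```

```bash
python3 -c "from h import *; feel()"
```

```text
t 17.07 z 0.0788 yaw 155.71 rad 73.7 tan 25.2 mm Ftool [ 0.19 11.84  1.73] Fbuf 6.04
```

Call:
{"method": "jog_arm", "body": {"rows": [[0, 0, 0, 0, -0.01, 0, -1], [0, 0, 0, 0, -0.01, 0, -1], [0, 0, 0, 0, -0.01, 0, -1], [0, 0, 0, 0, -0.01, 0, -1], [0, 0, 0, 0, -0.01, 0, -1], [0, 0, 0, 0, -0.01, 0, -1], [0, 0, 0, 0, -0.01, 0, -1], [0, 0, 0, 0, -0.01, 0, -1], [0, 0, 0, 0, 0, 0, -1], [0, 0, 0, 0, 0, 0, -1]]}}

```text
time_s: 17.9
position: [0.4933, -0.0116, 0.0788]
orientation: [0.21, 0.978, 0.002, 0.001]
contact_force: [7.4, 14.5, -1.6]
grip_width: -0.0003
gripper_force: 8.0
```

```bash
python3 -c "from h import *; feel()"
```

```text
t 17.9 z 0.0788 yaw 155.77 rad 73.8 tan 24.7 mm Ftool [-0.75 16.27  1.67] Fbuf 8.95
```

Call:
{"method": "jog_arm", "body": {"rows": [[0, 0, 0, 0, 0, 0, -1], [0, 0, 0, 0, 0, 0, -1], [0, 0, 0, 0, 0, 0, -1], [0, 0, 0, 0, 0, 0, -1], [0, 0, 0, 0, 0, 0, -1]]}}

```text
time_s: 18.32
position: [0.4933, -0.0117, 0.0789]
orientation: [0.21, 0.978, 0.002, 0.001]
contact_force: [7.1, 13.5, -2.8]
grip_width: 0.0
gripper_force: 8.0
```

Call:
{"method": "jog_arm", "body": {"rows": [[0, 0, 0, 0, 0, 0, -1], [0, 0, 0, 0, 0, 0, -1], [0, 0, 0, 0, 0, 0, -1], [0, 0, 0, 0, 0, 0, -1], [0, 0, 0, 0, 0, 0, -1]]}}

```text
time_s: 18.73
position: [0.4933, -0.0117, 0.0789]
orientation: [0.21, 0.978, 0.002, 0.001]
contact_force: [7.6, 13.6, -1.7]
grip_width: -0.0004
gripper_force: 8.0
```

Call:
{"method": "jog_arm", "body": {"rows": [[0, 0, 0, 0, 0.02, 0, -1], [0, 0, 0, 0, 0.03, 0, -1], [0, 0, 0, 0, 0.04, 0, -1], [0, 0, 0, 0, 0.05, 0, -1], [0, 0, 0, 0, 0.05, 0, -1], [0, 0, 0, 0, 0.05, 0, -1], [0, 0, 0, 0, 0.05, 0, -1], [0, 0, 0, 0, 0.05, 0, -1], [0, 0, 0, 0, 0.1, 0, -1], [0, 0, 0, 0, 0.15, 0, -1], [0, 0, 0, 0, 0.2, 0, -1], [0, 0, 0, 0, 0.1, 0, -1]]}}

```text
time_s: 19.73
position: [0.4994, 0.0008, 0.0784]
orientation: [0.212, 0.977, -0.0, -0.0]
contact_force: [0.8, 0.6, 0.4]
grip_width: 0.0002
gripper_force: 0.0
```

Call:
{"method": "jog_arm", "body": {"rows": [[0, 0, 0, 0, 0, -0.4, -1], [0, 0, 0, 0, 0, -0.8, -1], [0, 0, 0, 0, 0, -0.8, -1], [0, 0, 0, 0, 0, -0.8, -1], [0, 0, 0, 0, 0, -0.8, -1], [0, 0, 0, 0, 0, 0, -1]]}}

```text
time_s: 20.23
position: [0.5013, 0.0008, 0.1542]
orientation: [0.212, 0.977, 0.0, 0.002]
contact_force: [-0.3, 0.6, 1.6]
grip_width: -0.0004
gripper_force: 0.0
```

```bash
python3 - <<'E' | sed 's/np.float64(\([-0-9.]*\))/\1/'
from h import *
feel(); st(); plan([.581,-.268,.15],98.5,20)
E
```

```text
t 20.23 z 0.1542 yaw 155.57 rad 71.8 tan 39.2 mm Ftool [ 0.47  0.44 -1.63] Fbuf -1.47
t 20.23 p [0.5013 0.0008 0.1542] yaw 155.57 F [-0.26  0.59  1.63] w -0.0004
yaw 155.57 tilt z [ 5.e-03 -6.e-04 -1.e+00]
[0, 0, 0.71, -0.46, -0.53, 0.01, -1],
[0, 0, 0.71, -0.48, -0.51, 0.01, -1],
[0, 0, 0.71, -0.51, -0.48, 0.01, -1],
[0, 0, 0.71, -0.53, -0.46, 0.01, -1],
[0, 0, 0.71, -0.55, -0.43, 0.01, -1],
[0, 0, 0.71, -0.58, -0.4, 0.01, -1],
[0, 0, 0.71, -0.59, -0.37, 0.01, -1],
[0, 0, 0.71, -0.61, -0.34, 0.01, -1],
[0, 0, 0.71, -0.63, -0.31, 0.01, -1],
[0, 0, 0.71, -0.64, -0.28, 0.01, -1],
[0, 0, 0.71, -0.66, -0.25, 0.01, -1],
[0, 0, 0.71, -0.67, -0.21, 0.01, -1],
[0, 0, 0.71, -0.68, -0.18, 0.01, -1],
[0, 0, 0.71, -0.69, -0.15, 0.01, -1],
[0, 0, 0.71, -0.69, -0.11, 0.01, -1],
[0, 0, 0.71, -0.7, -0.08, 0.01, -1],
[0, 0, 0.71, -0.7, -0.04, 0.01, -1],
[0, 0, 0.71, -0.7, -0.01, 0.01, -1],
[0, 0, 0.71, -0.7, 0.02, 0.01, -1],
[0, 0, 0.71, -0.69, 0.06, 0.02, -1]
```

Call:
{"method": "jog_arm", "body": {"rows": [[0, 0, 0.71, -0.46, -0.53, 0, -1], [0, 0, 0.71, -0.48, -0.51, 0, -1], [0, 0, 0.71, -0.51, -0.48, 0, -1], [0, 0, 0.71, -0.53, -0.46, 0, -1], [0, 0, 0.71, -0.55, -0.43, 0, -1], [0, 0, 0.71, -0.58, -0.4, 0, -1], [0, 0, 0.71, -0.59, -0.37, 0, -1], [0, 0, 0.71, -0.61, -0.34, 0, -1], [0, 0, 0.71, -0.63, -0.31, 0, -1], [0, 0, 0.71, -0.64, -0.28, 0, -1]]}}

```text
time_s: 21.07
position: [0.5384, -0.1364, 0.1492]
orientation: [0.448, 0.894, -0.0, -0.001]
contact_force: [-0.3, -0.1, 0.3]
grip_width: -0.0001
gripper_force: 0.0
```

Call:
{"method": "jog_arm", "body": {"rows": [[0, 0, 0.71, -0.66, -0.25, 0, -1], [0, 0, 0.71, -0.67, -0.21, 0, -1], [0, 0, 0.71, -0.68, -0.18, 0, -1], [0, 0, 0.71, -0.69, -0.15, 0, -1], [0, 0, 0.71, -0.69, -0.11, 0, -1], [0, 0, 0.71, -0.7, -0.08, 0, -1], [0, 0, 0.71, -0.7, -0.04, 0, -1], [0, 0, 0.71, -0.7, -0.01, 0, -1], [0, 0, 0.71, -0.7, 0.02, 0, -1], [0, 0, 0.71, -0.69, 0.06, 0, -1], [0, 0, 0, 0, 0, 0, -1]]}}

```text
time_s: 21.98
position: [0.5774, -0.2735, 0.1485]
orientation: [0.655, 0.756, -0.001, -0.001]
contact_force: [-0.7, -0.9, 0.0]
grip_width: -0.0002
gripper_force: 0.0
```

```bash
python3 - <<'E' | sed 's/np.float64(\([-0-9.]*\))/\1/'
from h import *
st(); plan([.581,-.268,.083],98.5,6)
E
```

```text
t 21.98 p [ 0.5774 -0.2735  0.1485] yaw 98.18 F [-0.68 -0.94  0.04] w -0.0002
yaw 98.18 tilt z [-0.003  -0.0013 -1.    ]
[0, 0, -0.01, 0.04, 0.04, 0.55, -1],
[0, 0, -0.01, 0.04, 0.04, 0.55, -1],
[0, 0, -0.01, 0.04, 0.03, 0.54, -1],
[0, 0, -0.01, 0.04, 0.04, 0.55, -1],
[0, 0, -0.01, 0.04, 0.03, 0.54, -1],
[0, 0, -0.01, 0.05, 0.04, 0.55, -1]
```

Call:
{"method": "jog_arm", "body": {"rows": [[0, 0, 0, 0, 0.04, 0.55, -1], [0, 0, 0, 0, 0.04, 0.55, -1], [0, 0, 0, 0, 0.04, 0.55, -1], [0, 0, 0, 0, 0.04, 0.55, -1], [0, 0, 0, 0, 0.04, 0.55, -1], [0, 0, 0, 0, 0.04, 0.55, -1], [0, 0, 0, 0.3, 0, 0, -1], [0, 0, 0, 0.3, 0, 0, -1], [0, 0, 0, 0.25, 0, 0, -1], [0, 0, 0, 0.25, 0, 0, -1], [0, 0, 0, 0.25, 0, 0, -1], [0, 0, 0, 0.25, 0, 0, -1]]}}

```text
time_s: 22.98
position: [0.5792, -0.2349, 0.0852]
orientation: [0.651, 0.759, 0.0, 0.0]
contact_force: [-0.6, -1.0, 0.6]
grip_width: 0.0
gripper_force: 0.4
```

Call:
{"method": "jog_arm", "body": {"rows": [[0, 0, 0, 0.25, 0, 0, -1], [0, 0, 0, 0.25, 0, 0, -1], [0, 0, 0, 0.25, 0, 0, -1], [0, 0, 0, 0.25, 0, 0, -1], [0, 0, 0, 0.25, 0, 0, -1], [0, 0, 0, 0.25, 0, 0, -1]]}}

```text
time_s: 23.48
position: [0.5741, -0.2055, 0.0844]
orientation: [0.651, 0.759, 0.0, -0.0]
contact_force: [1.1, -0.0, 0.4]
grip_width: 0.0004
gripper_force: 0.0
```

```bash
cat >> h.py <<'E'
def red(n):
    im=eyes.capture(n).astype(int); m=(im[:,:,0]>120)&(im[:,:,1]<60)&(im[:,:,2]<60)
    k,l,s,c=cv2.connectedComponentsWithStats(m.astype('uint8'))
    return [(c[i][::-1].round(1).tolist(),int(s[i,4])) for i in range(1,k) if s[i,4]>4 and 290<c[i][0]<370 and 180<c[i][1]<240]
E
python3 - <<'E'
from h import *
st(); print('r',np.linalg.norm(np.array(get_obs()['position'])[:2]-C)); print(red('scene'),red('top'))
E
```

```text
t 23.48 p [ 0.5741 -0.2055  0.0844] yaw 98.77 F [ 1.08 -0.01  0.43] w 0.0004
r 0.1429795747051249
[([195.5, 321.4], 34)] [([181.6, 300.1], 47), ([217.7, 359.1], 11)]
```

Call:
{"method": "jog_arm", "body": {"rows": [[0, 0, 0, 0.25, 0, 0, -1], [0, 0, 0, 0.25, 0, 0, -1], [0, 0, 0, 0.2, 0, 0, -1], [0, 0, 0, 0, 0, 0, -1], [0, 0, 0, 0, 0, 0, -1], [0, 0, 0, 0, 0, 0, -1]]}}

```text
time_s: 24.08
position: [0.5722, -0.1926, 0.0846]
orientation: [0.651, 0.759, -0.0, 0.0]
contact_force: [0.4, -0.2, -0.3]
grip_width: -0.0001
gripper_force: 0.0
```

```bash
python3 - <<'E'
from h import *
st(); print(red('scene'),'down',proj('scene',[[.5625,-.1446,.127]]))
E
```

```text
t 24.08 p [ 0.5722 -0.1926  0.0846] yaw 98.75 F [ 0.43 -0.24 -0.29] w -0.0001
[([203.4, 316.3], 35)] down [[208.59830547 314.29639261]]
```

Call:
{"method": "jog_arm", "body": {"rows": [[0, 0, 0, -0.3, 0, 0, -1], [0, 0, 0, -0.5, 0, 0, -1], [0, 0, 0, -0.7, 0, 0, -1], [0, 0, 0, -0.5, 0, 0, -1], [0, 0, 0, 0, 0, -0.8, -1], [0, 0, 0, 0, 0, -0.8, -1], [0, 0, 0, 0, 0, -0.8, -1], [0, 0, 0, -0.8, 0, -0.8, -1], [0, 0, 0, -0.8, 0, -0.8, -1], [0, 0, 0, -0.8, 0, 0, -1], [0, 0, 0, 0, 0, 0, -1]]}}

```text
time_s: 25.05
position: [0.5852, -0.2858, 0.1653]
orientation: [0.653, 0.757, -0.001, 0.002]
contact_force: [-0.5, -0.3, 0.3]
grip_width: -0.0004
gripper_force: 0.0
```

```bash
python3 - <<'E'
from h import *
st(); print(red('scene'))
u=np.array([.148,-.989])
for a in(0,.1,.2,.3,.4):
    b=-.702+a; P=C+u*(.125+.068*np.sin(b)); print(a,proj('scene',[[*P,.075+.068*np.cos(b)]]).round(1))
S=eyes.capture('scene')[165:310,220:400]; T=eyes.capture('top')[140:285,240:420]
cv2.imwrite('pics/f.png',cv2.resize(np.vstack([S,T]),None,fx=2.05,fy=2.05,interpolation=2)[:,:,::-1])
E
```

```text
t 25.05 p [ 0.5852 -0.2858  0.1653] yaw 98.39 F [-0.54 -0.28  0.32] w -0.0004
[([203.7, 316.1], 33)]
0 [[208.6 314.3]]
0.1 [[206.1 315.3]]
0.2 [[203.7 316.4]]
0.3 [[201.6 317.5]]
0.4 [[199.6 318.7]]
```

View pics/f.png

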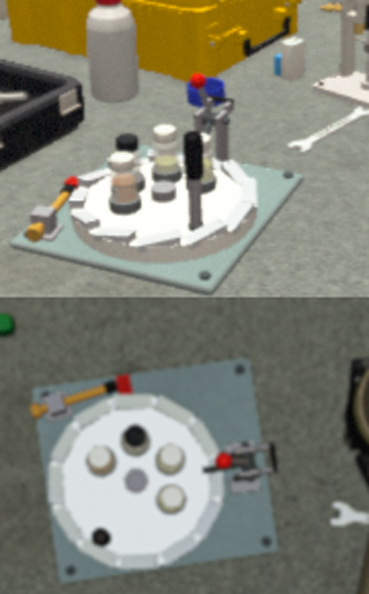

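```bash
python3 -c "from h import *; print(arm.job_done())"
```

```text
the job is handed in; nothing more can be done
None
```

The job is handed in at about 25 s of the 69 s. I held the lug on the buffer at about 8.3 N for roughly 0.8 s, worked out from the wrist force, with a peak reading of about 9 N. The last pictures show it resting there and the pawl back down in the teeth at about 0.2 rad. The arm was clear of everything, and I saw no sign that other things on the bench had moved.

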